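# Strip the flow-imaging rig and build the carry-off pile

### The arm

A 6-joint arm with a two-finger parallel gripper is mounted at the origin on the work surface. World frame = base frame: x ahead of the robot, y to its left, z up, the work surface at z = 0. Lengths are in m, angles in rad, forces in N, time in s.
With the tool pointing down it reaches from about 0.325 to 0.775 m from the base axis. Payload 5.5 kg.
Tool frame: the origin (TCP) lies between the finger pads; the fingertips stand 8 mm ahead of it and the grasp point (between the pads) lies 11 mm behind it (tcp_to_tips is the distance from the TCP to the fingertips, in m); z points along the fingers, y is the direction in which the jaws open and shut (so a half turn about z gives the same grasp; the last joint's range is limited). The gripper opens to 88 mm and grips with 3 to 60 N. Pads are 20 mm wide; open, the fingers measure 115 mm over their backs; the gripper's body (75 mm by 178 mm) begins 61 mm behind the grasp point.
Start: joints at [1.227, 0.091, 1.231, -0, 1.82, -0.057], TCP at [0.17, 0.576, 0.231] pointing down, gripper open.
Joint ranges: [-2.87, 2.87], [-0.86, 2.18], [0.17, 2.46], [-1.51, 4.65], [0.06, 2.69], [-2.65, 2.65]. Speed limits (rad/s): [2.57, 2.57, 3.01, 3.14, 3.14, 3.14].

### API

Orientations are given as a unit quaternion [w, x, y, z].
In Python, from bench import * gives the robot as it stands. Calls block until the motion is done:
- move_to(position, orientation): joint-space move of the TCP to a pose.
- move_l(position, speed=0.15, orientation=None): straight line of the TCP; orientation=None keeps the orientation; speed is the mean speed in m/s.
- movej(angles): joint-space move.
- gripper_open() and close(): open the fingers fully, or close them until they stop; the grip force is fixed at half the most.
- hold(seconds).
- inverse_kinematics(position, orientation): joint angles nearest the present ones, or None.
- state(): the state.
- get_image(name): name is "scene" or "top" or "wrist"; returns a dict with "frame" (384x512x3 uint8, blue, green, red), "depth" (384x512 float32, m along the optical axis (not along the pixel's ray), 0 where there is no reading), "camera_matrix" (3x3 intrinsics, pixels), "k1" (the pictures are not rectified: a ray, as slopes to the right and down, at radius r is drawn at 1 + k1 r^2 times it, then the intrinsics apply), "view" (4x4, takes a point from world to camera coordinates). Camera axes: x right, y up, looking along -z (the intrinsics and any distortion apply to the point x, -y, -z); pixel columns grow to the right and rows downward; lengths in m; the calibration is good to about 2 mm. A picture is of the moment at which its call begins.
A pose or a line that the arm cannot do raises IKError and nothing moves.
- job_done(): hands the job in, once; it reports no verdict.
The state is a dict: "time": time; "joint_pos": joint angles; "dq": joint speeds; "joint_torque": joint torques, N m; "ee_pos": TCP position; "ee_rot": TCP orientation; "ft_force": force on the tool from outside, world axes, zero at the start; "moment": the same for the moment, N m; "finger_gap": finger opening in m.
Only numpy, scipy, OpenCV 4.12 (cv2) and the standard library are available. Lean on these libraries where they do the work, as an engineer would, in place of code of your own. Each camera call takes 0.05 s, during which the arm holds its last target.

### The job

The imaging run is over: build the pile that goes to the store on the dark steel base plate. Stack all the closed grey cases lying on the bench into one column, each lying flat, centred and square on the base plate and on the case below; swing up the clamp bar on the clamp bed, slide the white flow plate straight out from beneath it along the bed, and lay it flat, block upward, on top of the finished column, centred and lengthwise along the cases. Finish by swinging the clamp bar down shut again, and do not knock over the jar, the clear bottle or the spare lens standing about.

Things in the scene. Friction and masses are not known exactly. Their poses are not given: they have to be found in the camera images.
- bed: fixed clamp bed: dark block, top 30 mm above bench, x and y -60..60 and -50..50 mm, on a foot reaching x 100, y +-65. Aluminium side rails with inward lips (x -28..52, lip tops at z 48, outer faces y +-48, lips' inner edges y +-29) and an end stop: the plate leaves only by sliding to bed -x. Origin on the bench under the middle; z up; x points away from the robot, within 15 deg
- clamp_bar (a joint): clamp bar angle, rad: 0 = shut, lying across the plate along bed y (at bed x 10 mm); grows as its free end (bed -y side) swings up and over to +y; 1.57 upright, stop at 1.75. Stiff hinge: stays where left, about 2.5 N at the handle moves it. Steel, 22 mm wide, 12 thick; its pad hangs just above the plate and, shut, stops the plate's raised glass from passing
- bar_handle (a point): mid-grip of the bar's handle: black round rod 14 mm thick, sticking out 66 mm from the bar's free end to bed -x, parallel to bed x, 11 to 77 mm from the bar's centre line (this point: 32 mm); 173 mm from the hinge line, 53 mm above the bench when shut
- bar_hinge (a point): point on the bar's hinge line (which runs along bed x), at the same bed x as bar_handle, 53 mm above the bench, bed y = 73 mm, between hinge cheeks 62 mm high
- flow_plate: white plate 140 x 70 x 8 mm, 0.2 kg, in the bed at the start, x along bed x, centre about 20 mm to bed -x of the bed origin, front 30 mm overhanging. On top: aluminium port block 30 (x) x 36 (y) x 35 high at plate x = -50, the grip, clear of bar and rails; raised glass 20 x 34 x 8 high at x = 56. Play of 2 to 4 mm in the rails. Origin: centre of underside, z up
- plate_block (a point): point on the axis of the plate's port block, 30 mm above the plate's underside (block top is 43 mm above the underside)
- base: dark steel base plate fixed to the bench, 150 x 90 x 15 mm high, on which the column is built; origin on the bench under its centre, z up, x along its length
- case1: closed grey storage case with a seam round its middle and a paper label on both flat sides, 120 x 58 x 36 mm (x, y, z), about 0.22 kg, alike with the other cases; lies flat on the bench at the start; origin at its middle, 18 mm above its underside, z up, x along its length. May be absent (None). It may lie end for end or upside down: both sides are alike
- case2: closed grey storage case with a seam round its middle and a paper label on both flat sides, 120 x 58 x 36 mm (x, y, z), about 0.22 kg, alike with the other cases; lies flat on the bench at the start; origin at its middle, 18 mm above its underside, z up, x along its length. May be absent (None). It may lie end for end or upside down: both sides are alike
- case3: closed grey storage case with a seam round its middle and a paper label on both flat sides, 120 x 58 x 36 mm (x, y, z), about 0.22 kg, alike with the other cases; lies flat on the bench at the start; origin at its middle, 18 mm above its underside, z up, x along its length. May be absent (None). It may lie end for end or upside down: both sides are alike
- case4: closed grey storage case with a seam round its middle and a paper label on both flat sides, 120 x 58 x 36 mm (x, y, z), about 0.22 kg, alike with the other cases; lies flat on the bench at the start; origin at its middle, 18 mm above its underside, z up, x along its length. May be absent (None). It may lie end for end or upside down: both sides are alike
- jar: bystander: glass jar with a black lid, 52 mm wide, 68 mm tall, near the far edge; origin at the centre of its underside, z up
- reservoir: bystander: small clear plastic bottle with a white cap, 56 mm wide, 70 mm tall, on the right; origin at the centre of its underside, z up
- spare_lens: bystander: black cylindrical lens, 64 mm wide, 70 mm tall, on the left; origin at the centre of its underside, z up
Not all that is in view belongs to the job. Leave any pink look-alike of the bed alone.

How it is judged:
On the way, in this order (a step that is already met when the one before it is completed fails the run):
1. the clamp bar is swung up while the plate still lies in the bed (value of joint clamp_bar above 1.1 rad and x of flow_plate in the frame of bed above -0.045 m and z of flow_plate in the frame of bed below 0.04 m), for 0.2 s.
2. the plate is slid out along the bed, staying level at bed height, with the bar up (value of joint clamp_bar above 0.9 rad and x of flow_plate in the frame of bed between -0.16 and -0.075 m and y of flow_plate in the frame of bed between -0.02 and 0.02 m and z of flow_plate in the frame of bed between 0.015 and 0.05 m).
At the end, for the whole second after the job is handed in: all cases in one column on the base: centres within 14 mm of the base centre, yaw within 8 deg, level within 4.5 deg; plate above them, block up, level within 5.7 deg, centre within 30 mm, yaw within 14 deg; clamp bar below 0.12 rad; at rest (horizontal distance between each of case1, case2, case3, case4 and base below 0.014 m and angle between the x axis of each of case1, case2, case3, case4 and the x axis of base, either way round below 0.14 rad and angle between the z axis of each of case1, case2, case3, case4 and the z axis of base, either way round below 0.08 rad and linear speed of each of case1, case2, case3, case4, flow_plate below 0.02 m/s and z of each of case1, case2, case3, case4 in the frame of flow_plate below -0.01 m and horizontal distance between flow_plate and base below 0.03 m and angle between the x axis of flow_plate and the x axis of base, either way round below 0.25 rad and angle between flow_plate's own z axis and vertical below 0.1 rad and height (world z) of flow_plate above 0.08 m and value of joint clamp_bar below 0.12 rad); the robot touches nothing.
It fails at once if the jar is knocked over (angle between jar's own z axis and vertical above 0.6 rad).
It fails at once if the clear bottle is knocked over (angle between reservoir's own z axis and vertical above 0.6 rad).
It fails at once if the spare lens is knocked over (angle between spare_lens's own z axis and vertical above 0.6 rad).
Of case1, case2, case3, case4 only 2 to 4 are there at a start; the rules pass over those that are not, and their reading is None.
At some moment in a run one of case1, case2, case3, case4 may be knocked a few centimetres aside while the robot is not near it.
It also fails if it takes over 210 s, if anything falls off the work surface, if the arm or the gripper's body presses on something with over 40 N, if the wrist force passes 120 N, or if a joint passes its speed limit or range.

## Working session

There is one attempt and no reset: what is moved stays moved. The work goes in short steps, each a Python script; the robot and the scene stay as the last script left them, time stands still between calls to the robot, and variables do not carry over. Pictures are saved under pics/ and viewed, and the job is handed in when it is done.

```bash
ls; mkdir -p pics; python3 - <<'E'
from bench import *
import cv2
for n in ["scene","top","wrist"]:
    im=get_image(n); cv2.imwrite(f"pics/{n}0.png",im["frame"]); print(n,im["camera_matrix"],im["k1"],im["view"])
print(state())
E
```

```text
pics
scene [[461.40458395   0.         253.21163425]
 [  0.         461.40458395 190.67840232]
 [  0.           0.           1.        ]] 0.037601951311038974 [[ 0.55007264  0.83508757  0.00698895 -0.44307814]
 [-0.71748349  0.46829102  0.51567524  0.31060301]
 [ 0.42736112 -0.2886733   0.85675562 -1.82713574]
 [ 0.          0.          0.          1.        ]]
top [[467.19902829   0.         255.13098309]
 [  0.         467.19902829 193.61748025]
 [  0.           0.           1.        ]] -0.13136175467868375 [[-0.00676496 -0.99996051 -0.00576317  0.14643149]
 [ 0.98675329 -0.00760957  0.16204947 -0.59698986]
 [-0.16208693 -0.00459057  0.98676581 -1.83781776]
 [ 0.          0.          0.          1.        ]]
wrist [[276.2349736    0.         259.17745579]
 [  0.         276.2349736  189.09837828]
 [  0.           0.           1.        ]] -0.006303885608706005 [[ 0.283196    0.95905827 -0.00269394 -0.59810195]
 [-0.93091084  0.27420673 -0.24127926  0.02984872]
 [-0.23066218  0.07083714  0.97045199 -0.38965942]
 [ 0.          0.          0.          1.        ]]
{'time': 0.15, 'joint_pos': array([ 1.22732684e+00,  9.16890692e-02,  1.23160349e+00, -1.81288808e-06,
        1.81976229e+00, -5.66676000e-02]), 'dq': array([-1.25688444e-03, -1.08407272e-03, -4.52640134e-03, -1.90179447e-03,
        1.55347425e-03, -5.60130600e-05]), 'joint_torque': array([ 1.68179635e-03, -4.47046208e+01, -4.06908560e+01,  6.99281087e-02,
        2.75185407e-02, -1.12189421e-04]), 'ee_pos': array([0.1696481 , 0.57530887, 0.22976797]), 'ee_rot': array([-1.44433924e-04,  1.42910151e-01,  9.89735396e-01, -7.16685406e-04]), 'ft_force': array([ 0.05167857, -0.37303085, -0.18534593]), 'moment': array([0.00604217, 0.00517819, 0.00528352]), 'finger_gap': 0.08796645684898023}
```

View pics/scene0.png

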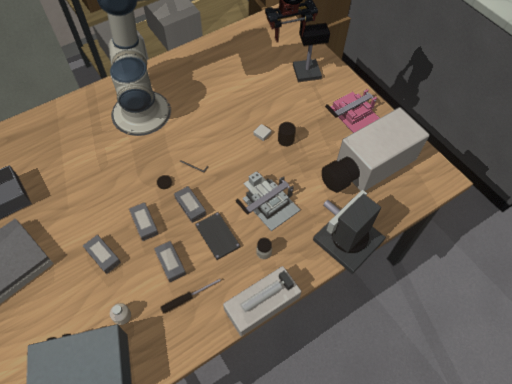

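View pics/top0.png

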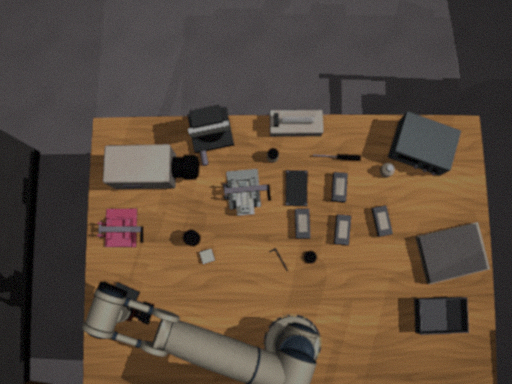

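View pics/wrist0.png

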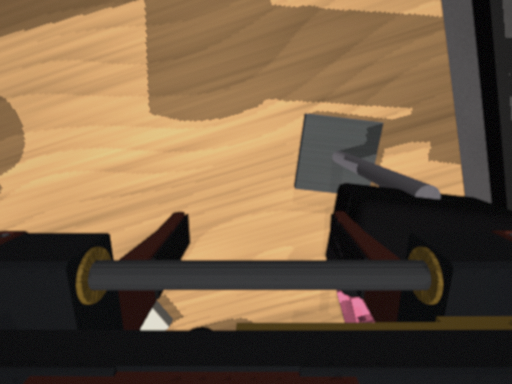

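The scene shows four grey cases, in top view at (340,187), (303,223), (343,230) and (382,220). The base is at (296,188), and the grey bed with the bar handle to its right is at (243,190). The pink look-alike at (121,228) is to be left alone. The jar is at (272,154), the clear bottle at (388,169) and the lens at (192,238). The dark disc at (310,257) and the white square at (206,256) aren't part of the job. Next I'll measure.

```bash
cat > h.py <<'E'
import numpy as np, cv2
from bench import *
from scipy.spatial.transform import Rotation as R
def rays(im,uv):
    uv=np.asarray(uv,float).reshape(-1,2);K=im["camera_matrix"]
    d=np.c_[(uv[:,0]-K[0,2])/K[0,0],(uv[:,1]-K[1,2])/K[1,1]]
    s=d.copy()
    for _ in range(8): s=d/(1+im["k1"]*(s**2).sum(1,keepdims=True))
    V=np.array(im["view"]);c=np.c_[s[:,0],-s[:,1],-np.ones(len(s))]
    return -V[:3,:3].T@V[:3,3], c@V[:3,:3]
def onplane(im,uv,z):
    o,d=rays(im,uv); t=(z-o[2])/d[:,2]; return o+d*t[:,None]
def cloud(im):
    h,w=im["depth"].shape; u,v=np.meshgrid(np.arange(w),np.arange(h))
    o,d=rays(im,np.c_[u.ravel(),v.ravel()]); P=o+d*im["depth"].reshape(-1,1)
    return P.reshape(h,w,3)
def proj(im,P):
    V=np.array(im["view"]);c=np.atleast_2d(P)@V[:3,:3].T+V[:3,3]; s=np.c_[c[:,0],-c[:,1]]/-c[:,2:]
    s=s*(1+im["k1"]*(s**2).sum(1,keepdims=True));K=im["camera_matrix"]
    return s*[K[0,0],K[1,1]]+[K[0,2],K[1,2]]
def q(a): return np.array([0,np.cos(a/2),np.sin(a/2),0])
# yaw a: tool x=(cos a,sin a), tool y (jaws)=(sin a,-cos a)
def jaw(yj,p=None):
    """quaternion with jaws along world angle yj, wrist turned least"""
    p=state()["ee_pos"] if p is None else p
    q1=np.arctan2(p[1],p[0]); best=None
    for k in range(-2,3):
        a=yj+np.pi/2+k*np.pi; q6=q1+np.pi/2-a
        if best is None or abs(q6)<abs(best[0]): best=(q6,a)
    return q(best[1])
def rect(im,mask,z,amin=50):
    out=[]
    cs,_=cv2.findContours(mask.astype(np.uint8),cv2.RETR_EXTERNAL,cv2.CHAIN_APPROX_NONE)
    for c in cs:
        if len(c)<12: continue
        P=onplane(im,c.reshape(-1,2),z)[:,:2]
        (x,y),(w,h),a=cv2.minAreaRect((P*1000).astype(np.float32))
        if w<h: w,h,a=h,w,a+90
        if w*h<amin: continue
        out.append((x,y,w,h,(a+90)%180-90,c.reshape(-1,2).mean(0)))
    return out
E
python3 - <<'E'
from h import *
im=get_image("top"); P=cloud(im); f=im["frame"]
Z=P[...,2]
m=(abs(Z-.036)<.012)
roi=np.zeros_like(m); roi[110:300,210:420]=1
for z,lo,hi in [(.036,.026,.046),(.015,.009,.024)]:
    mm=((Z>lo)&(Z<hi)&roi)
    print(z)
    for r in rect(im,mm,z,1000): print(np.round(r[:5],1),r[5])
c=cv2.resize(f[130:270,170:410],None,fx=3.3,fy=3.3,interpolation=cv2.INTER_CUBIC); cv2.imwrite("pics/topc.png",c)
E
```

```text
0.036
[ 451.7 -208.4  121.    59.9   -6.4] [342.36144578 229.26506024]
[479.  -50.  121.8  56.6  -1.1] [302.69047619 222.83333333]
[ 484.5 -372.4  121.2   62.2   10.3] [382.27160494 220.96296296]
[562.6 184.8  96.5  93.9 -85.2] [244.04761905 201.53333333]
[648.8 191.8  99.1  33.5 -85.2] [241.28571429 182.22077922]
[ 627.9 -201.3  122.2   60.7   -5.3] [339.19277108 186.37349398]
[ 698.  -389.9   55.4   29.5   -3.3] [383.76190476 169.        ]
[ 725.9 -493.1   87.4   15.7   62.7] [408.26666667 162.93333333]
[ 755.1 -262.1   62.8   17.    89.8] [351.675 156.225]
[748.3  74.6  50.   23.8  64.5] [271.15625 158.3125 ]
[839.7 285.7  99.3  78.2 -78.9] [222.20224719 139.11235955]
[936.1 266.6  51.3  24.5  13.6] [224.93333333 114.96666667]
0.015
[343.2 -75.7  52.3  48.6  70.4] [309.65909091 256.86363636]
[628.4 -28.8 147.5  95.6  -1. ] [297.45323741 188.08633094]
[688.3 221.1  38.1  32.5  82.3] [235.7804878  174.24390244]
[ 754.  -228.9  139.2   30.1   89.8] [346.44761905 156.56190476]
[817.7 258.9  38.7  27.7 -82.2] [226.21428571 144.35714286]
```

View pics/topc.png

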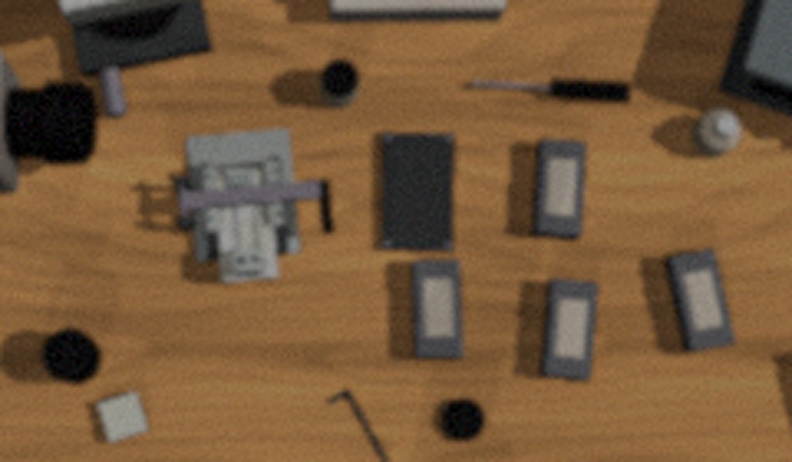

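```bash
python3 - <<'E'
from h import *
im=get_image("wrist"); s=state()
V=im["view"]; o=-V[:3,:3].T@V[:3,3]; print("cam-tcp in tool", R.from_quat(np.roll(s["ee_rot"],-1)).inv().apply(o-s["ee_pos"]), "look in world",-V[2,:3])
p=[0.42,-0.03,0.40]
for a in (0.,np.pi):
    print(inverse_kinematics(p,q(a)))
move_to(p,jaw(np.pi/2,p)); print(state()["time"],state()["joint_pos"])
im=get_image("wrist"); cv2.imwrite("pics/w1.png",im["frame"]); np.savez("w1.npz",**im)
p=[0.45,0.16,0.38]
move_to(p,jaw(np.pi/2,p)); print(state()["time"])
im=get_image("wrist"); cv2.imwrite("pics/w2.png",im["frame"]); np.savez("w2.npz",**im)
E
```

```text
cam-tcp in tool [ 0.06482078 -0.00085713 -0.15393888] look in world [ 0.2308328  -0.07035491 -0.9704465 ]
[-1.52142125e-01 -2.72928629e-01  1.26311476e+00 -4.44089210e-16
  2.15140653e+00  1.41865420e+00]
[-1.52142125e-01 -2.72928629e-01  1.26311476e+00 -4.44089210e-16
  2.15140653e+00 -1.72293845e+00]
2.6583 [-1.51049756e-01 -2.72537848e-01  1.26335608e+00  1.74225110e-04
  2.15131501e+00  1.41841487e+00]
5.025
```

View pics/w1.png

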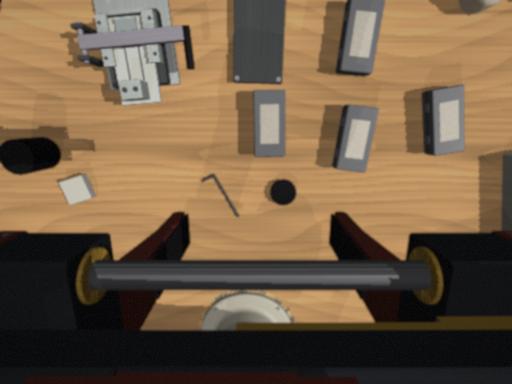

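View pics/w2.png

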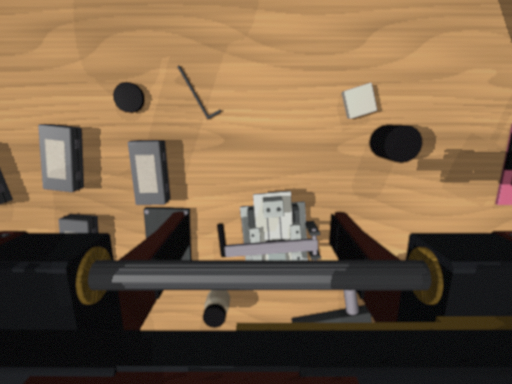

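```bash
python3 - <<'E'
from h import *
p=[0.40,0.17,0.36]
move_to(p,q(0)); print(state()["time"])
im=get_image("wrist"); cv2.imwrite("pics/w3.png",cv2.resize(im["frame"][:230],(800,359),interpolation=cv2.INTER_CUBIC)); np.savez("w3.npz",**im)
p=[0.44,-0.10,0.40]
move_to(p,q(0)); print(state()["time"])
im=get_image("wrist"); cv2.imwrite("pics/w4.png",im["frame"]); np.savez("w4.npz",**im)
for n in ("w1","w4"):
    im=dict(np.load(n+".npz")); P=cloud(im); Z=P[...,2]; print(n, "bench z",np.median(Z[60:200,:][abs(Z[60:200,:])<.01]))
    roi=np.zeros(Z.shape,bool); roi[:205]=1
    for z,lo,hi in [(.036,.03,.044),(.015,.010,.022)]:
        print(z)
        m=cv2.morphologyEx(((Z>lo)&(Z<hi)&roi).astype(np.uint8),cv2.MORPH_OPEN,np.ones((3,3)))
        for r in rect(im,m,z,3000): print(np.round(r[:5],1),np.round(r[5]))
E
```

```text
7.7667
8.8833
w1 bench z 0.00021389032780927408
0.036
[ 451.8 -211.1  119.5   58.9   -6.6] [357. 138.]
[ 4.783e+02 -5.000e+01  1.191e+02  5.760e+01  1.000e-01] [269. 123.]
[ 485.  -374.3  119.9   60.8   10.2] [448. 120.]
[562.1 184.5  94.7  74.8   4.5] [138.  78.]
[ 624.8 -203.4  115.3   58.7   -5.3] [361.  35.]
0.015
[619.9 -30.4 135.5  88.9  -1.2] [259.  41.]
w4 bench z 0.00023247827125244536
0.036
[ 451.8 -211.5  119.3   58.4   -6.8] [319. 149.]
[478.7 -49.9 118.5  57.8   0.8] [232. 134.]
[ 485.  -374.   119.8   60.2   10.3] [408. 130.]
[562.1 184.6  94.3  75.6   4.7] [100.  91.]
[ 627.1 -205.5  120.3   58.2   -5.3] [320.  46.]
0.015
[627.5 -30.1 150.4  90.   -1.5] [220.  48.]
```

View pics/w3.png

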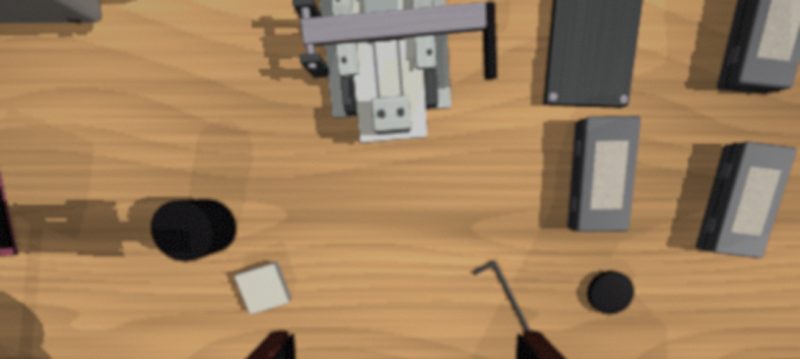

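View pics/w4.png

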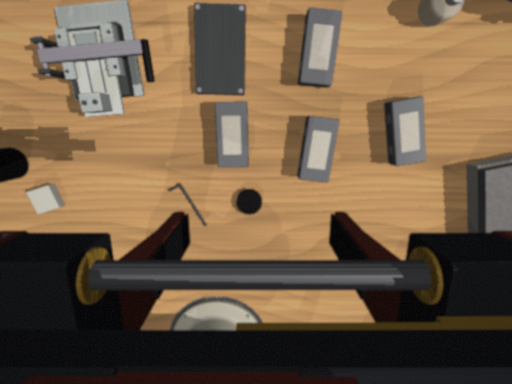

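Four case rects at z=36 mm fit 120x58, and the base fits 150x90. I'll start stacking with the case nearest the base, at about (478,-50).

```bash
cat >> h.py <<'E'
BASE=np.array([.6278,-.0297]); BYAW=np.deg2rad(-1.3)
def look(p=(0.44,-0.10,0.40),zs=(.036,),name=None,pr=True):
    move_to(list(p),q(0)); hold(.15)
    im=get_image("wrist"); P=cloud(im); Z=P[...,2]; out={}
    if name: cv2.imwrite(f"pics/{name}.png",im["frame"])
    roi=np.zeros(Z.shape,bool); roi[:205]=1
    for z in zs:
        m=cv2.morphologyEx(((Z>z-.007)&(Z<z+.008)&roi).astype(np.uint8),cv2.MORPH_OPEN,np.ones((3,3)))
        out[z]=[r for r in rect(im,m,z,3000)]
        if pr:
            for r in out[z]: print(z,np.round(r[:5],1),np.round(r[5]))
    return out
def nearest(rs,xy):
    rs=[r for r in rs if abs(r[2]-120)<6 and abs(r[3]-58)<5]
    return min(rs,key=lambda r:np.hypot(r[0]-xy[0]*1000,r[1]-xy[1]*1000))
def pickcase(xy,yawdeg,level):
    Q=jaw(np.deg2rad(yawdeg)+np.pi/2,[*xy,0])
    move_to([*xy,.12],Q); move_l([*xy,.012],.15); close(); 
    g=state()["finger_gap"]; print("gap",g,"F",np.round(state()["ft_force"],1))
    if not .05<g<.066: print("BAD GRASP"); gripper_open(); move_l([*xy,.15],.2); return False
    move_l([*xy,.26],.25)
    Q=jaw(BYAW+np.pi/2,[*BASE,0])
    move_to([*BASE,.26],Q)
    z=.012+.015+.036*level
    move_l([*BASE,z+.02],.2); move_l([*BASE,z+.001],.04); print("F",np.round(state()["ft_force"],1),state()["finger_gap"],state()["ee_pos"])
    gripper_open(); hold(.2); move_l([*BASE,z+.09],.2); print("t",state()["time"])
    return True
E
python3 - <<'E'
from h import *
pickcase((.4785,-.050),.5,0)
look(zs=(.036,.051),name="p1")
E
```

```text
gap 0.05779205637066744 F [-0.2  3.2  3.2]
F [ 0.1 -0.  -2. ] 0.05778488876577776 [ 0.62759898 -0.02966643  0.02746912]
t 16.5583
0.036 [ 387.7 -545.9   79.1   46.9   11.1] [485. 179.]
0.036 [ 451.8 -211.5  119.4   58.4   -6.8] [319. 149.]
0.036 [ 485.  -373.7  119.7   60.8   10.4] [408. 131.]
0.036 [561.9 187.3  94.3  85.7   4.5] [98. 90.]
0.036 [ 627.1 -205.6  120.4   58.1   -5.3] [320.  45.]
0.051 [ 383.6 -547.9   78.2   50.7   12.5] [498. 185.]
0.051 [626.9 -32.  119.8  57.8  -1.2] [218.  43.]
```

View pics/p1.png

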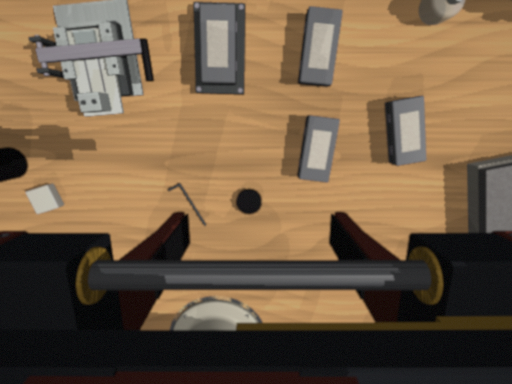

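The first case sits on the base, image (218,43), within 2 mm. The other three are unmoved, so I'll carry on.

```bash
python3 - <<'E'
from h import *
guess=[(.627,-.2055),(.452,-.2115),(.485,-.374)]
r=nearest(look(pr=False)[.036],guess[0]); print(r[:5])
pickcase((r[0]/1000,r[1]/1000),r[4],1)
look(zs=(.036,.087),name="p2")
E
```

```text
(627.1233520507812, -205.48509216308594, 120.56180572509766, 58.322723388671875, -5.224571228027344)
gap 0.05793805433957646 F [0.3 1.9 3.2]
F [-0.5  0.3 -1.9] 0.05790067495770368 [ 0.62759308 -0.02963482  0.06362347]
t 26.2583
0.036 [ 389.5 -553.    79.7   61.8   11.1] [488. 177.]
0.036 [ 451.8 -211.5  119.4   58.4   -6.9] [319. 149.]
0.036 [ 485.  -373.8  119.8   60.5   10.4] [408. 131.]
0.036 [562.5 178.8  94.3  92.2   4.5] [104.  86.]
0.087 [623.2 -31.9 112.   57.8  -1.3] [214.  39.]
```

View pics/p2.png

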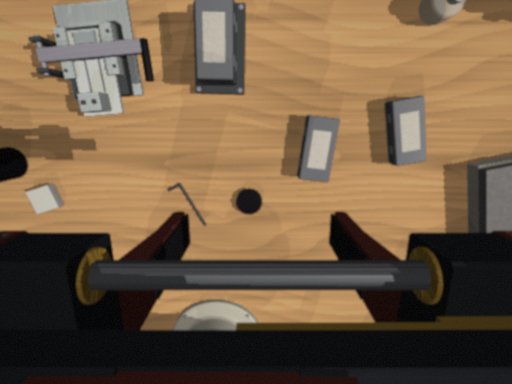

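The column of two is straight; its top at (214,39) is clipped by the picture edge, but the near edge puts the centre at x≈627 mm. Next are cases 3 and 4, each re-imaged before the pick.

```bash
python3 - <<'E'
from h import *
r=nearest(look(pr=False)[.036],(.452,-.2115)); print(r[:5])
ok=pickcase((r[0]/1000,r[1]/1000),r[4],2)
if ok:
    o=look(zs=(.036,),name="p3")
    r=nearest(o[.036],(.485,-.374)); print(r[:5])
    if abs(r[0]-485)<80 and abs(r[1]+374)<80:
        pickcase((r[0]/1000,r[1]/1000),r[4],3)
        look((.44,-.05,.40),zs=(.036,.159,.123),name="p4")
E
```

```text
(451.75799560546875, -211.46792602539062, 119.32367706298828, 58.61919021606445, -6.844459533691406)
gap 0.05793478856417453 F [-0.6  1.3  2.7]
F [ 0. -0. -2.] 0.05783206230751239 [ 0.62762095 -0.02964504  0.09957239]
t 35.775
0.036 [ 389.5 -552.8   79.5   61.8   11.1] [488. 176.]
0.036 [ 484.9 -373.9  119.8   60.4   10.3] [408. 129.]
0.036 [562.2 183.3  94.4  94.3 -85.5] [100.  90.]
(484.9490966796875, -373.906494140625, 119.7969970703125, 60.40807342529297, 10.306344985961914)
gap 0.05808591137699788 F [-0.3 -0.8  1.8]
F [-0.6 -0.7 -2.3] 0.05796504397541946 [ 0.6276569  -0.02962198  0.13565185]
t 45.275
0.036 [562.3 179.6  95.3  94.1 -85.4] [132.  87.]
0.159 [609.5 -31.4  85.8  57.7  -0.9] [244.  35.]
```

View pics/p4.png

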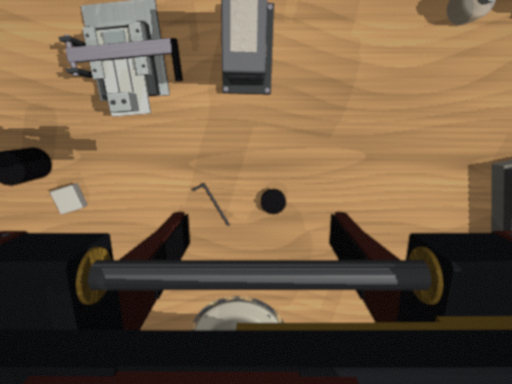

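All four cases are stacked in a straight column. Now I'll measure the bed, handle and block.

```bash
python3 - <<'E'
from h import *
p=[0.45,0.15,0.38]
move_to(p,q(0)); hold(.15)
im=get_image("wrist"); np.savez("w5.npz",**im); P=cloud(im);Z=P[...,2]
print(np.round(proj(im,[.6,.19,.03]),0))
roi=np.zeros(Z.shape,bool); roi[:205,:330]=1
roi&=(abs(P[...,1]-.17)<.16)&(abs(P[...,0]-.6)<.17)
for lo,hi,z in [(.066,.08,.073),(.05,.066,.06),(.034,.043,.038),(.043,.052,.048),(.003,.013,.008),(.026,.034,.03)]:
    m=((Z>lo)&(Z<hi)&roi)
    print(lo,hi)
    for r in rect(im,m,z,150): print(np.round(r[:5],1),np.round(r[5]))
f=im["frame"]
c=f[0:140,150:340]; cv2.imwrite("pics/w5.png",cv2.resize(c,None,fx=4,fy=4,interpolation=cv2.INTER_CUBIC))
hm=np.clip(Z*2550,0,255).astype(np.uint8)[0:140,150:340]; cv2.imwrite("pics/w5h.png",cv2.applyColorMap(cv2.resize(hm,None,fx=4,fy=4,interpolation=cv2.INTER_NEAREST),cv2.COLORMAP_JET))
E
```

```text
[[234.  70.]]
0.066 0.08
[534.9 181.9  35.9  29.9 -85.2] [237. 108.]
0.05 0.066
[604.4 176.5 196.9  65.3  88. ] [240.  59.]
0.034 0.043
[561.2 184.1  92.7  69.9   4.6] [237.  93.]
[642.1 205.5  31.2  22.8 -85.5] [221.  39.]
[644.7 174.6  24.4  22.8 -85.4] [244.  38.]
[661.  193.   80.    8.  -85.3] [231.  28.]
0.043 0.052
[588.9 224.9  28.6  19.3   4.9] [212.  75.]
[595.2 146.1  28.7  26.1   3.9] [259.  69.]
[640.1 190.6  34.   20.6 -85. ] [232.  41.]
[640.8 229.3  28.7  19.5   4.6] [208.  40.]
[647.1 152.8  28.7  18.9   4.6] [255.  36.]
0.003 0.013
[574.  246.6  67.6  16.8   8.7] [205.  87.]
[ 5.841e+02  1.289e+02  6.740e+01  1.820e+01 -1.000e-01] [269.  82.]
[672.7 193.5 130.   67.2 -85.3] [232.  23.]
0.026 0.034
[558.9 227.1  32.8  13.7   4.9] [213.  95.]
[571.3 142.5  42.4  14.6   4.4] [262.  88.]
[658.4 194.   58.1   2.8 -85. ] [231.  32.]
```

View pics/w5.png

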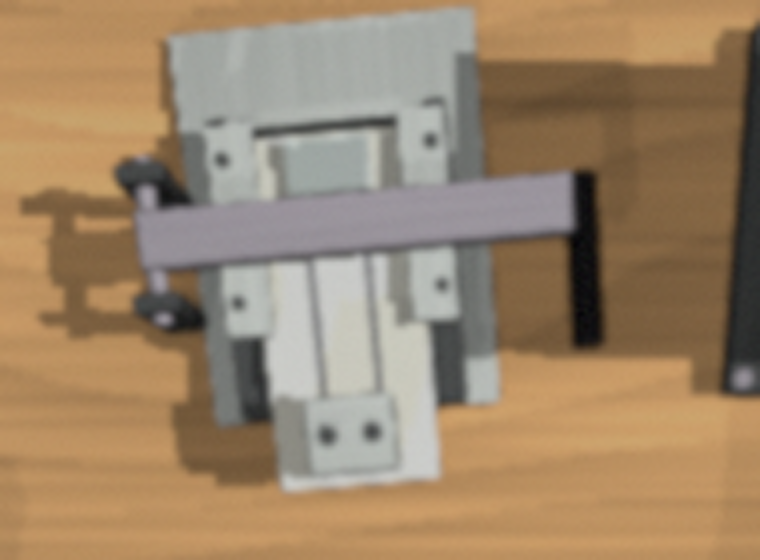

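View pics/w5h.png

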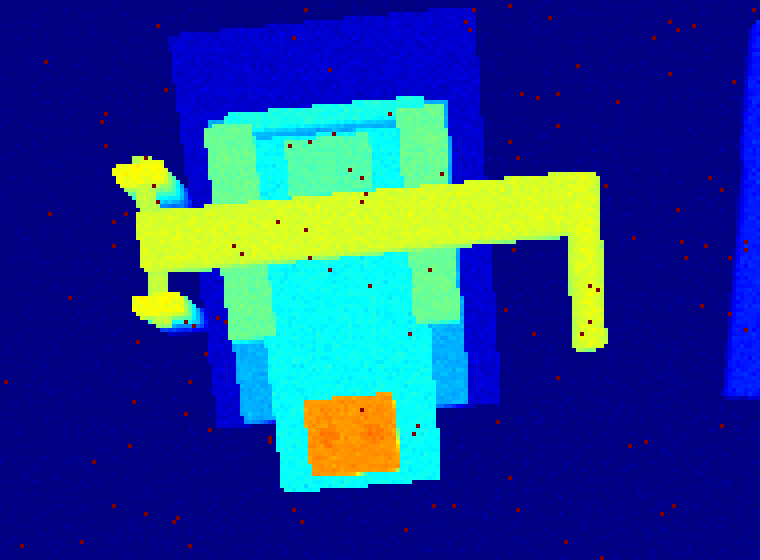

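```bash
python3 - <<'E'
from h import *
im=dict(np.load("w5.npz"));P=cloud(im);Z=P[...,2]
roi=np.zeros(Z.shape,bool); roi[:205,:330]=1
roi&=(abs(P[...,1]-.17)<.16)&(abs(P[...,0]-.6)<.17)
X=P[roi&(Z>.05)&(Z<.066)]
O=np.array([.6047,.1876]);a=np.deg2rad(4.7);c,s=np.cos(a),np.sin(a)
b=(X[:,:2]-O)@np.array([[c,-s],[s,c]])  # bed coords
h=b[(b[:,0]<-6)&(b[:,1]<-60)]; print("handle",len(h),h.min(0),h.max(0),np.median(h,0), np.polyfit(h[:,0],h[:,1],1))
br=b[(b[:,0]>-2)&(b[:,1]>-80)&(b[:,1]<50)]; print("bar x",br[:,0].min(),br[:,0].max(),np.polyfit(br[:,1],br[:,0],1)); 
hz=X[(b[:,0]<-6)&(b[:,1]<-60)][:,2]; print("handle top z",np.percentile(hz,[50,90]))
bl=rect(im,((Z>.066)&(Z<.08)&roi),.073,150); print(bl[0][:5])
E
```

```text
Traceback (most recent call last):
ValueError: zero-size array to reduction operation minimum which has no identity
```

```bash
python3 - <<'E'
from h import *
im=dict(np.load("w5.npz"));P=cloud(im);Z=P[...,2]
roi=np.zeros(Z.shape,bool); roi[:205,:330]=1
roi&=(abs(P[...,1]-.17)<.16)&(abs(P[...,0]-.6)<.17)
X=P[roi&(Z>.05)&(Z<.066)]
O=np.array([.6047,.1876]);a=np.deg2rad(4.7);c,s=np.cos(a),np.sin(a)
b=1000*(X[:,:2]-O)@np.array([[c,-s],[s,c]])  # bed coords
h=b[(b[:,0]<-6)&(b[:,1]<-60)]; print("handle",len(h),h.min(0),h.max(0),np.median(h,0), np.polyfit(h[:,0],h[:,1],1))
br=b[(b[:,0]>-2)&(b[:,1]>-80)&(b[:,1]<50)]; print("bar x",br[:,0].min(),br[:,0].max(),np.polyfit(br[:,1],br[:,0],1)); 
hz=X[(b[:,0]<-6)&(b[:,1]<-60)][:,2]; print("handle top z",np.percentile(hz,[50,90]))
E
```

```text
handle 215 [ -43.63548045 -106.41928896] [ -6.09087752 -92.66979679] [-24.18787652 -98.72142354] [ 2.08381064e-03 -9.88760558e+01]
bar x 0.21208008022493147 52.370245058681405 [1.07260299e-03 1.10805969e+01]
handle top z [0.05867461 0.06064618]
```

Picture: the handle's end is at (587,347) in the crop, which is bed x ≈ -44 mm. That's shorter than the -67 in the text, so I'll go by the picture. Jaws across the rod would bring the gripper body into the column, so I'll grip bar and handle lengthwise instead (jaws along bed x, about 66 mm). First I'll check that span.

```bash
cat >> h.py <<'E'
O=np.array([.6047,.1876]);BA=np.deg2rad(4.7)
_c,_s=np.cos(BA),np.sin(BA)
def bed(x,y): return O+np.array([_c*x-_s*y,_s*x+_c*y])
def tobed(p): d=np.asarray(p)[...,:2]-O; return np.stack([_c*d[...,0]+_s*d[...,1],-_s*d[...,0]+_c*d[...,1]],-1)
E
python3 - <<'E'
from h import *
p=[*bed(-.10,-.10),.30]
move_to(p,jaw(BA,p)); hold(.15)
p2=bed(-.17,-.10); 
move_to([*p2,.25],q(0)); hold(.15)
im=get_image("wrist"); cv2.imwrite("pics/w6.png",im["frame"][:230]); P=cloud(im); np.savez("w6.npz",**im)
b=tobed(P)*1000; Z=P[...,2]; m=(Z>.05)&(Z<.066)&(abs(b[...,1]+60)<50)
for lo,hi in [(-92,-75),(-106,-96)]:
    x=b[...,0][m&(b[...,1]>lo)&(b[...,1]<hi)]; print(lo,hi,len(x),x.min(),x.max(),np.percentile(x,[2,98]))
y=b[...,1][m&(b[...,0]<-10)&(b[...,0]>-40)]; print("rod y",np.percentile(y,[3,97]))
for r in rect(im,((Z>.066)&(Z<.08)&(abs(b[...,0]+70)<50)&(abs(b[...,1])<40)),.073,150): print("block",r[:5],tobed(np.array(r[:2])/1000))
E
```

```text
-92 -75 364 0.6468981901797313 23.084821469173498 [ 1.02591579 22.45970889]
-106 -96 573 -43.30777967319654 22.838262424844316 [-42.86879959  21.34891439]
rod y [-105.96409723  -92.88542412]
block (535.1529541015625, 181.1043243408203, 37.15540313720703, 30.217620849609375, -85.46620035171509) [-0.06984543 -0.00077525]
```

View pics/w6.png

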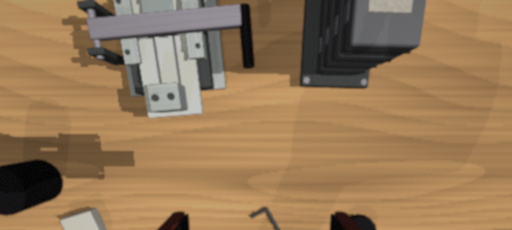

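The span runs from bed x -43 to +22.6, with the rod at y -99.4. This view shows the handle end at (249,66), clear. Now I'll grip and swing the bar up.

```bash
cat >> h.py <<'E'
def arcp(th,r=.1724,dz=-.011): 
    return [*bed(-.0104,.073-r*np.cos(th)),.053+r*np.sin(th)+dz]
E
python3 - <<'E'
from h import *
Q=jaw(BA,arcp(0))
p=arcp(0); p[2]=.20; move_to(p,Q); p[2]=.10; move_l(p,.15); print(np.round(state()["ft_force"],1))
move_l(arcp(0),.06); print("down",np.round(state()["ft_force"],1),state()["ee_pos"])
close(); s=state(); print("gap",s["finger_gap"],"F",np.round(s["ft_force"],1),s["ee_pos"])
if .055<s["finger_gap"]<.075 :
    for th in np.linspace(0.16,1.60,10):
        move_l(arcp(th),.09); s=state(); f=s["ft_force"]
        print(round(th,2),"gap",round(s["finger_gap"],4),"F",np.round(f,1))
        if np.linalg.norm(f)>45: print("STOP"); break
    print(state()["time"])
E
```

```text
[-0.6 -1.3 -0.1]
down [-0.6  0.6  0.1] [0.60286044 0.08771517 0.04261987]
gap 0.06546510895443682 F [ 3.4  0.7 -0.5] [0.6030145  0.08773036 0.04228913]
0.16 gap 0.0656 F [ 5.   1.7 -0.7]
0.32 gap 0.0656 F [ 5.4  2.3 -1.6]
0.48 gap 0.0657 F [ 6.2  2.1 -1.2]
0.64 gap 0.0656 F [ 5.9  0.7 -0.4]
0.8 gap 0.0655 F [ 4.9  1.2 -0.1]
0.96 gap 0.0653 F [ 4.9  0.4 -0.1]
1.12 gap 0.0655 F [ 5.5 -0.  -0.2]
1.28 gap 0.0659 F [ 5.2 -0.1  0.8]
1.44 gap 0.0659 F [5.1 0.  2.8]
1.6 gap 0.0657 F [ 3.9 -0.2  5.2]
59.3667
```

```bash
python3 - <<'E'
from h import *
gripper_open(); hold(.2)
p=arcp(1.6); p[2]+=.09; move_l(p,.2)
move_to([.42,.17,.33],q(0)); hold(.15)
im=get_image("wrist"); cv2.imwrite("pics/w7.png",im["frame"][:230]); P=cloud(im);b=tobed(P)*1000; Z=P[...,2]
m=(Z>.2)&(Z<.26)&(b[...,0]<40)&(b[...,0]>-60)&(b[...,1]>30)&(b[...,1]<160); m[205:]=0
print("bar top",m.sum(),np.median(b[m],0) if m.any() else "",np.median(Z[m]) if m.any() else "", state()["time"])
for r in rect(im,((Z>.066)&(Z<.08)&(abs(b[...,0]+70)<50)&(abs(b[...,1])<40)),.073,150): print("block",r[:5],tobed(np.array(r[:2])/1000))
im=get_image("scene"); cv2.imwrite("pics/s7.png",cv2.resize(im["frame"][130:300,130:330],None,fx=3.5,fy=3.5,interpolation=cv2.INTER_CUBIC))
E
```

```text
bar top 616 [-31.51085592  66.92795199] 0.23120458575380065 62.3417
block (534.7982788085938, 182.0738067626953, 35.810550689697266, 30.24138832092285, -85.04575395584106) [-0.07011948  0.00022003]
```

View pics/w7.png

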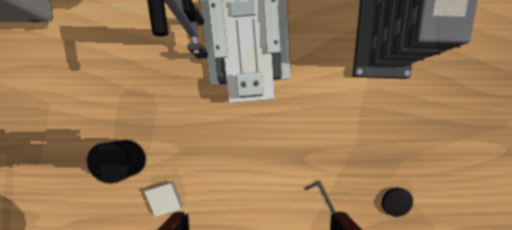

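View pics/s7.png

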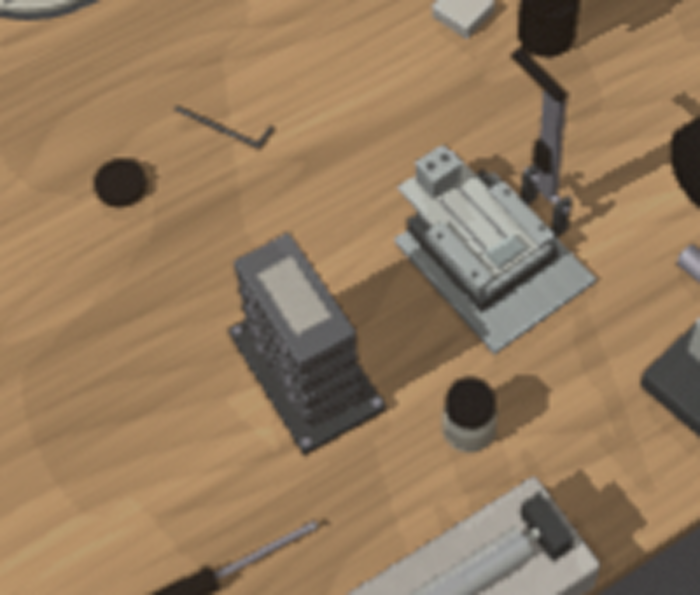

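The bar is up (handle at crop (540,70), bed y ≈ 67, upright) and the plate is still in the bed. Now the plate.

```bash
python3 - <<'E'
from h import *
b0=bed(-.0700,-.0001); Q=jaw(BA,b0)
move_to([*b0,.24],Q); move_l([*b0,.10],.15); move_l([*b0,.051],.05); print("F",np.round(state()["ft_force"],1))
close(); s=state(); print("gap",s["finger_gap"],np.round(s["ft_force"],1))
if .026<s["finger_gap"]<.034:
    for d in (.02,.045,.07,.095,.12):
        move_l([*bed(-.07-d,-.0001),.051],.08); s=state(); print(d,np.round(s["ft_force"],1),round(s["finger_gap"],4))
        if np.linalg.norm(s["ft_force"])>40: print("STOP");break
    print(s["time"])
    im=get_image("wrist"); cv2.imwrite("pics/w8.png",im["frame"])
    im=get_image("scene"); cv2.imwrite("pics/s8.png",cv2.resize(im["frame"][130:300,130:330],None,fx=3.5,fy=3.5,interpolation=cv2.INTER_CUBIC))
E
```

```text
F [ 0.1 -0.8  0.3]
gap 0.0298792298879446 [ 0.9  0.3 -0.6]
0.02 [-1.5  0.1 -0.2] 0.0298
0.045 [-1.5  0.   0.3] 0.0301
0.07 [-1.5  0.2  0.3] 0.0299
0.095 [-0.8  0.4 -1.4] 0.0301
0.12 [ 0.1  0.1 -2. ] 0.0297
69.2667
```

View pics/s8.png

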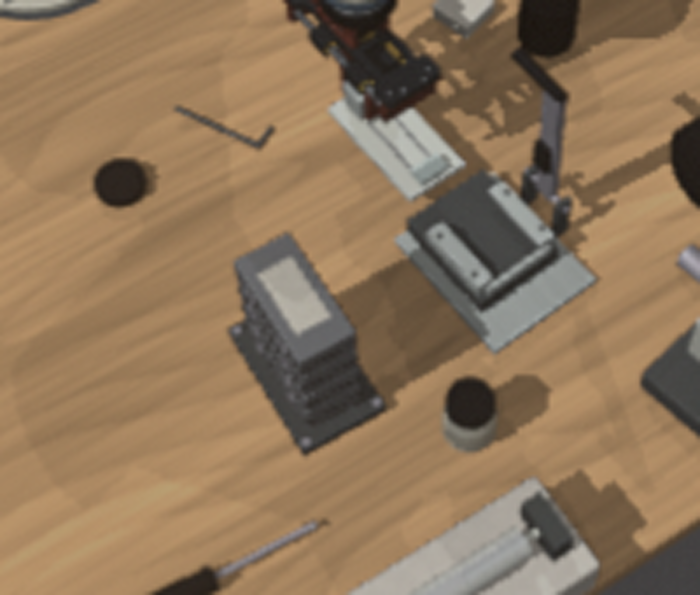

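The plate is out and level at (395,150), and the column stands untouched at (300,300). Now I'll lift it and lay it on top.

```bash
python3 - <<'E'
from h import *
p=state()["ee_pos"]; move_l([p[0],p[1],.29],.2)
t=BASE+.05*np.array([-np.cos(BYAW),-np.sin(BYAW)])
Q=jaw(BYAW,t); move_to([*t,.29],Q)
move_l([*t,.20],.15); move_l([*t,.182],.04); print(np.round(state()["ft_force"],1))
z=.182
while z>.177 and state()["ft_force"][2]>-4+2 - 2*0 and False: pass
for z in (.181,.180,.179):
    move_l([*t,z],.02); f=state()["ft_force"]; print(z,np.round(f,1))
    if f[2]>0.5: break
gripper_open(); hold(.3); move_l([*t,.28],.15); print(state()["time"])
move_to([.40,-.03,.42],q(0)); hold(.15)
im=get_image("wrist"); cv2.imwrite("pics/w9.png",im["frame"]); P=cloud(im); Z=P[...,2]; m=(Z>.162)&(Z<.173); m[205:]=0
for r in rect(im,m,.167,500): print(np.round(r[:5],1),r[5])
m=(Z>.195)&(Z<.21); m[205:]=0
for r in rect(im,m,.202,300): print("block",np.round(r[:5],1),r[5])
im=get_image("scene"); cv2.imwrite("pics/s9.png",cv2.resize(im["frame"][130:300,130:330],None,fx=3.5,fy=3.5,interpolation=cv2.INTER_CUBIC))
E
```

```text
[-0.2 -0.8 -1.4]
0.181 [-0.   1.3 -2.5]
0.18 [-0.2  0.6 -2.4]
0.179 [-2.6  0.5  4.7]
75.95
[587.4 -28.7  69.4  61.3  88.7] [257.26470588  24.83823529]
block [576.8 -28.2  35.4  31.5  89.2] [256.63063063  25.41441441]
```

View pics/w9.png

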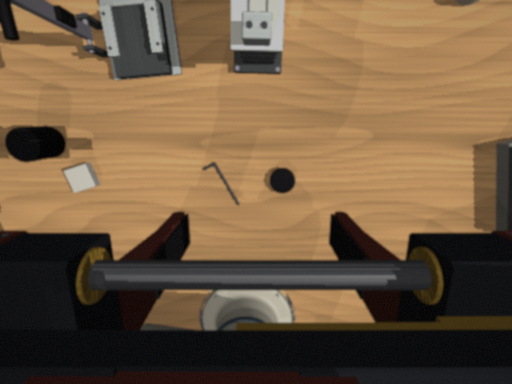

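View pics/s9.png

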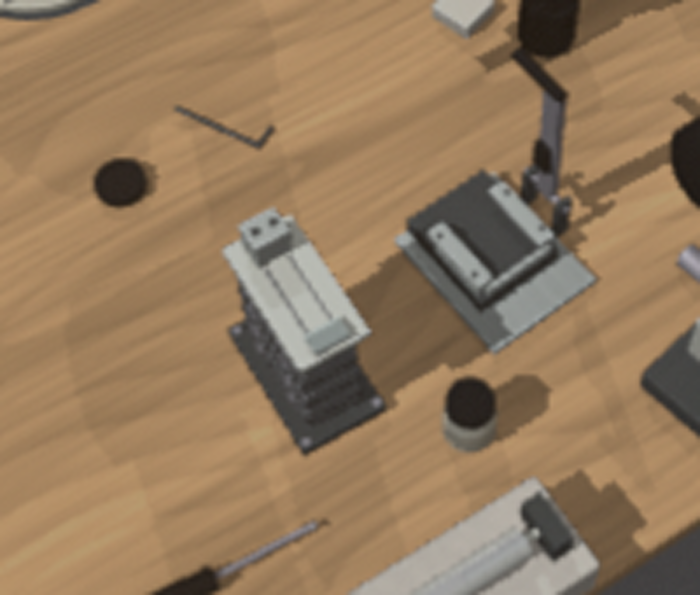

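The plate lies flat with its block up (block at (257,25), 1 mm off target). Now I'll close the bar by the reverse arc.

```bash
python3 - <<'E'
from h import *
Q=jaw(BA,arcp(1.57)); p=arcp(1.57); p[2]+=.09; move_to(p,Q); move_l(arcp(1.57),.08); print(np.round(state()["ft_force"],1))
close(); s=state(); print("gap",s["finger_gap"],"F",np.round(s["ft_force"],1))
if .06<s["finger_gap"]<.07:
    for th in np.linspace(1.4,0.0,10):
        move_l(arcp(th),.09); s=state(); f=s["ft_force"]
        print(round(th,2),"gap",round(s["finger_gap"],4),"F",np.round(f,1))
        if np.linalg.norm(f)>45: print("STOP"); break
    gripper_open(); hold(.2); p=arcp(0); p[2]=.25; move_l(p,.2)
    move_to([.42,.12,.36],q(0)); hold(.15)
    im=get_image("wrist"); cv2.imwrite("pics/w10.png",im["frame"][:230]); P=cloud(im);b=tobed(P)*1000; Z=P[...,2]
    m=(Z>.04)&(Z<.1)&(b[...,0]<-8)&(b[...,0]>-42)&(abs(b[...,1]+99)<8); m[205:]=0
    print("handle top z",np.percentile(Z[m],[50,95]),m.sum(),state()["time"])
    im=get_image("scene"); cv2.imwrite("pics/s10.png",cv2.resize(im["frame"][100:320,80:330],None,fx=3,fy=2.7,interpolation=cv2.INTER_CUBIC))
    im=get_image("top"); cv2.imwrite("pics/t10.png",cv2.resize(im["frame"][130:270,170:410],None,fx=3.3,fy=3.3,interpolation=cv2.INTER_CUBIC)); P=cloud(im);Z=P[...,2]
    m=(Z>.155)&(Z<.18); m[:150]=0;m[230:]=0
    for r in rect(im,m,.167,2000): print(np.round(r[:5],1),r[5])
E
```

```text
[ 0.4 -0.2  0.4]
gap 0.06582133390260211 F [3.  0.8 0.2]
1.4 gap 0.0658 F [ 5.  -0.5 -2.2]
1.24 gap 0.0654 F [ 5.8  1.1 -2.8]
1.09 gap 0.0658 F [ 4.9  0.9 -3.3]
0.93 gap 0.0655 F [ 5.9 -0.1 -1. ]
0.78 gap 0.0658 F [ 7.3 -1.3  0.9]
0.62 gap 0.0655 F [ 8.5 -1.6 -0.5]
0.47 gap 0.0657 F [ 8.9 -1.8 -1.1]
0.31 gap 0.0657 F [ 9.8 -1.2 -0.3]
0.16 gap 0.0657 F [10.1 -2.  -0.4]
0.0 gap 0.0658 F [ 7.8 -1.   4. ]
handle top z [0.05866073 0.06063649] 224 88.8917
[628.4 -29.7 136.5  69.1  -1.2] [300.  180.5]
[689.1 599.3 265.  131.3  89.4] [134.27306273 164.67896679]
```

View pics/w10.png

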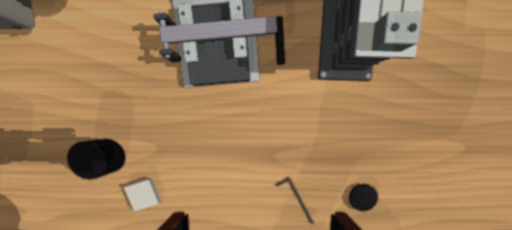

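View pics/s10.png

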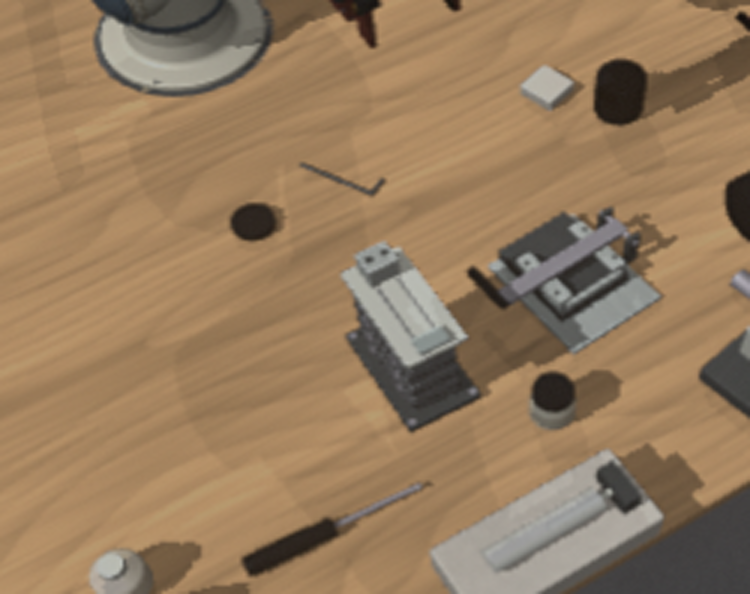

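View pics/t10.png

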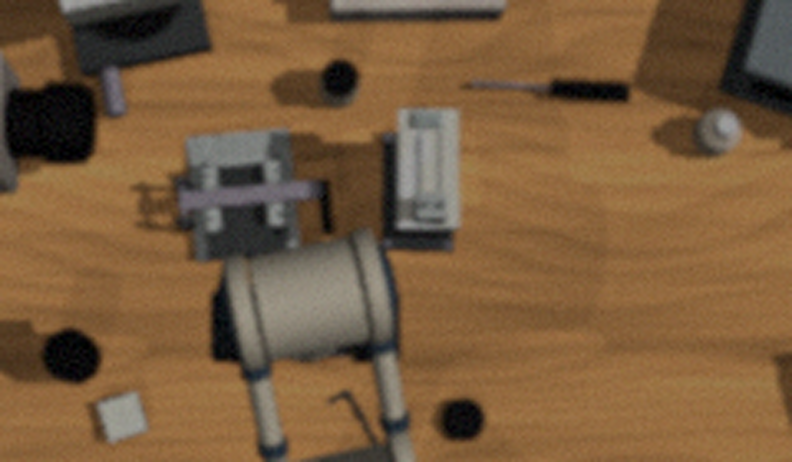

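The bar is shut: the handle top is back at its starting height of 58.7 mm. The plate is centred at (628,-30) with yaw -1.2°, and the jar, bottle and lens are all standing. I'm handing in.

```bash
python3 - <<'E'
from h import *
hold(.3); print(state()["time"],np.round(state()["ft_force"],1)); job_done()
E
```

```text
89.2917 [-0.6  0.   0. ]
the job is handed in; nothing more can be done
```

The job is handed in after about 89 s. I stacked all four cases on the base, swung the clamp bar up, slid the flow plate 120 mm out along the bed and laid it on the column with its block upward. I then swung the bar shut again.

**Last checks:**
- **Plate:** its centre is within about 1 mm of the base centre, and its yaw matches the base to about 0.1°.
- **Cases:** I saw each one centred to about 1–3 mm as it was placed. For the upper cases the picture cut off the far end, so their lengthwise position comes from the near edge only.
- **Clamp bar:** the handle is back at its starting height (58.7 mm), so the bar is shut.
- **Bystanders:** the jar, bottle and spare lens are all standing, and the arm was clear of everything.

**One disagreement:** the handle measured about 33 mm shorter than your text says, ending about 54 mm from the bar's centre line instead of 77 mm. I went by the pictures. I also gripped the bar and handle lengthwise, because a grip across the rod would have brought the gripper body into the column. No check failed.

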